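# Load a slotted mass onto the scale-check hanger

## Task

To check the shop's bike scale, slide the large slotted mass from the bench sideways onto the hanger stem above the mass already there, then turn it until its slot points the opposite way from the lower mass's slot, so that it cannot slip off. Let it rest flat on the lower mass and let go. Work gently: never press on the hanger with more than 20 N, do not turn the lower mass, and leave the small slotted mass and the plain ring where they lie.

Things in the scene. Friction and masses are not known exactly. Their poses are not given: they have to be found in the camera images.
- mass_center (a point): Centre, half-way up, of the large slotted mass: steel disc 56 mm across, 14 mm thick, 0.2 to 0.3 kg, flat on the bench. A slot 8 mm wide runs along its +x from the rim to a middle hole at least 14.5 mm across; the mouth flares to 11 mm over its outer 1.5 mm. z is up. Gripped on the rim along y (across the slot), the slot stays free.
- mass_mouth (a point): Middle of the large mass's slot mouth, 26 mm from its centre along its +x, half-way up.
- cradle: Grey cradle fixed to the bench, origin under its middle, z up: 76 mm along its x, 100 mm along its y, 28 mm high. It carries the upright hanger, which is clamped rigidly somewhere up to 9 mm to either side of the cradle's middle along the cradle's y (exact along x). That shift is not in any reading: find it by feel or by eye.
- cradle_seat (a point): Point above the cradle's middle, level with the top of the lower mass, 44 mm above the bench, where the large mass's underside shall rest. Here the bare stem starts: an upright flat bar, 11 mm along the cradle's x and 6 mm along its y, 38 mm tall. An 8 mm slot passes over it only along the cradle's x, from either end; turned crosswise it is trapped.
- cradle_head (a point): Point above the cradle's middle at the underside of the hanger's round head (18 mm across, 8 mm tall, then a small eye 12 mm tall), 38 mm above the seat: the mass must enter between lower mass and head. Like the whole hanger, the head is shifted up to 9 mm along the cradle's y from this point.
- lower_mass (a joint): Turn (rad) of the lower slotted mass, 46 mm across, 12 mm thick, lying on the hanger's 46 mm foot, which stands on a rubber pad (gives 1 mm per 4 N downwards, at most 4 mm); positive is counter-clockwise from above. At 0 its slot faces the cradle's +y: it points 90 degrees plus this angle in the cradle's frame. It turns only against friction (0.06 N m).
- small_center (a point): Centre of the small slotted mass, 40 mm in diameter, 10 mm thick; not needed, leave it.
- ring_center (a point): Centre of a plain steel ring without a slot, 56 mm in diameter, 14 mm thick, 18 mm hole; not needed, leave it.
Not all that is in view belongs to the job. Leave any orange or purple look-alike of the part that bears mass_center alone.

How it is judged:
By the outcome, as a careful person would: the job done as asked, in the order asked, and still so for the second after the job is handed in, with the robot touching nothing.
It also fails if it takes over 72 s, if anything falls off the work surface, if the arm or the gripper's body presses on something with over 40 N, if the wrist force passes 120 N, or if a joint passes its speed limit or range.

## Robot

A 7-joint arm with a two-finger parallel gripper is mounted at the origin on the work surface. World frame = base frame: x ahead of the robot, y to its left, z up, the work surface at z = 0. Lengths are in m, angles in rad, forces in N, time in s.
With the tool pointing down it reaches from about 0.4 to 0.85 m from the base axis. Payload 10.4 kg.
Tool frame: the origin (TCP) lies at the very end of the fingers, on their centre line; the grasp point (between the pads) lies 19 mm behind it; x points along the fingers, z is the direction in which the jaws open and shut, and the axes are right-handed (so a half turn about x gives the same grasp; the last joint's range is limited). The gripper opens to 85 mm and grips with 20 to 120 N. Pads are 22 mm wide; open, the fingers measure 114 mm over their backs; the gripper's body (76 mm by 85 mm) begins 54 mm behind the grasp point. The pads swing forward as they close: fully open they stand 13 mm farther back than shut.
Start: joints at [-1.243, 0.332, -0.065, 1.46, 0.022, 1.35, -0.088], TCP at [0.215, 0.587, 0.231] pointing down, gripper open.
Joint ranges: [-2.6, 2.6], [-0.5, 2.12], [-1.47, 1.34], [0.16, 2.42], [-1.27, 4.41], [0.06, 2.06], [-2.6, 2.6]. Speed limits (rad/s): [2.22, 2.22, 2.79, 2.79, 3.14, 3.14, 3.14].

## Interface

Orientations are given as a unit quaternion [x, y, z, w].
In Python, from workcell import readout, camera, manip gives the robot as it stands.
- The arm moves only by the shell command python3 -m inch 'ROWS' [FORCE]. ROWS is JSON, a list of rows, each a list of 3 entries, a list of its own where there are three numbers: the turn, a rotation vector about the tool's x, y, z in degrees, then the shift along the tool's x, y, z in mm, then the closure, from 0 (fully open) to 1 (shut). In form: [[[wx, wy, wz], [dx, dy, dz], hand], ...]. A call has 1 to 10 rows; each row is the pose to reach, as a shift and turn from the pose measured when the call began, along the tool's axes at that moment; what a row does not reach only later rows make up. A row lasts 1/8 s, in which the tool goes at most 62.5 mm and 10.7 degrees, less where a joint would pass 70% of its speed; a pose out of reach is approached as far as the arm can. A call with a gripper value outside its range is refused whole. The fingers move at their own pace and stop on an object; FORCE is the grip in N (left out, the last holds). Time passes only in rows, so rows that repeat a pose let the fingers close. It gives the time, the measured TCP pose, the force and the opening at its end, in the units of the state.
- readout.get_obs(): the state, without advancing time (a new reading comes with each control period).
- camera(name): name is "scene" or "top" or "wrist"; returns a dict with "pixels" (400x640x3 uint8, red, green, blue), "range_z" (400x640 float32, m along the optical axis (not along the pixel's ray), 0 where there is no reading), "intrinsics" (3x3 intrinsics, pixels), "extrinsics" (4x4, takes a point from world to camera coordinates); the wrist camera has in their place "T_tool_cam" (4x4, takes a point from camera to tool coordinates, whose origin is the TCP and whose axes are the tool frame's). Camera axes: x right, y down, z forward; pixel columns grow to the right and rows downward; lengths in m; the calibration is good to about 2 mm. A picture is of the moment at which its call begins: read the wrist's pose just before it.
- manip.hand_in(): hands the job in, once; it reports no verdict.
The state is a dict: "clock": time; "joint_pos": joint angles; "joint_velocities": joint speeds; "tau": joint torques, N m; "position": TCP position; "ee_rot": TCP orientation; "ft_force": force on the tool from outside, world axes, zero at the start; "torque": the same for the moment, N m; "grip_width": opening from 0.0 (shut) to 1.0 (fully open).
Only numpy, scipy, OpenCV 4.12 (cv2) and the standard library are available. Lean on these libraries where they do the work, as an engineer would, in place of code of your own. Each camera call takes 0.05 s, during which the arm holds its last target.

## Working session

There is one attempt and no reset: what is moved stays moved. The work goes in short steps, Python scripts to look and compute and a shell command to move; the robot and the scene stay as the last step left them, time stands still between calls to the robot, and variables do not carry over. Pictures are saved under pics/ and viewed, and the job is handed in when it is done.

```bash
ls; mkdir -p pics; cat > h.py <<'E'
import numpy as np,cv2
from workcell import readout,camera,manip
from scipy.spatial.transform import Rotation as R
def snap(n,f):
    o=readout.get_obs(); c=camera(n); cv2.imwrite('pics/'+f+'.png',c['pixels'][:,:,::-1]); np.savez('pics/'+f+'.npz',p=np.array(o['position']),q=np.array(o['ee_rot']),**{k:np.array(v) for k,v in c.items()})
    return o,c
def world(f):
    d=np.load('pics/'+f+'.npz'); K=d['intrinsics']; z=d['range_z']
    v,u=np.mgrid[0:z.shape[0],0:z.shape[1]]
    P=np.stack([(u-K[0,2])/K[0,0]*z,(v-K[1,2])/K[1,1]*z,z],-1)
    if 'extrinsics' in d: 
        T=np.linalg.inv(d['extrinsics'])
    else:
        W=np.eye(4); W[:3,:3]=R.from_quat(d['q']).as_matrix(); W[:3,3]=d['p']; T=W@d['T_tool_cam']
    return P@T[:3,:3].T+T[:3,3],d['pixels'],z
E
python3 - <<'E'
from h import *
o,_=snap('top','top0'); snap('scene','scene0'); snap('wrist','wrist0')
print(o)
E
```

```text
pics
{'clock': 0.0, 'joint_pos': array([-1.24260869,  0.33287069, -0.06471559,  1.46097464,  0.02158262,
        1.34989741, -0.08849155]), 'joint_velocities': array([-0.00062477, -0.00047441, -0.00146185, -0.00209565, -0.00166821,
        0.00056145,  0.00202308]), 'tau': array([-7.39848165e-04, -6.25428271e+01,  4.89815895e-02, -3.91612887e+01,
        1.63097552e-02,  9.69478424e-03, -2.71296091e-05]), 'position': array([0.2146309 , 0.58657488, 0.2305008 ]), 'ee_rot': array([-0.40540095,  0.57998046,  0.4047846 ,  0.57915642]), 'ft_force': array([-0.52794857, -0.21004562,  0.04305502]), 'torque': array([-0.02082599,  0.00798352, -0.02437104]), 'grip_width': 1.0000352064772116}
```

View pics/top0.png

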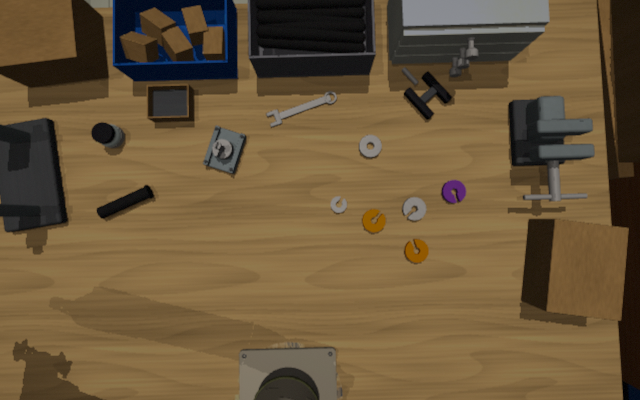

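View pics/scene0.png

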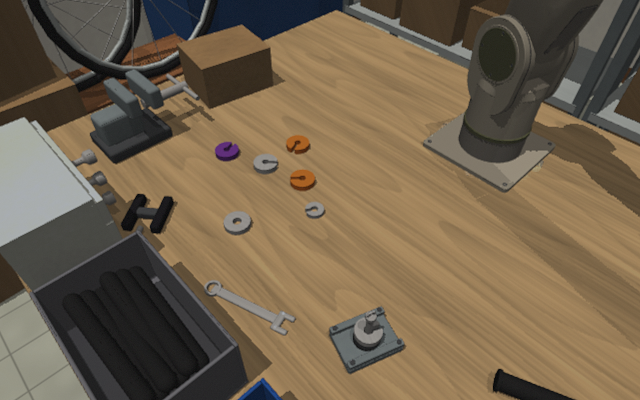

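View pics/wrist0.png

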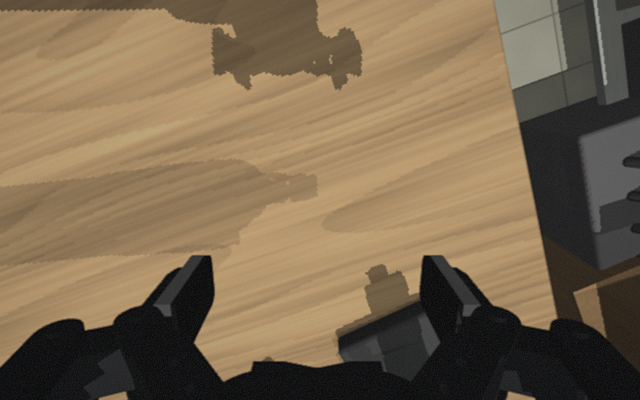

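```bash
python3 - <<'E'
from h import *
W,p,z=world('top0')
for u,v in [(414,205),(420,212),(339,208),(370,137),(225,150),(288,370),(205,164),(236,172),(212,131),(244,138),(320,250)]:
    print((u,v),W[v,u].round(4),p[v,u])
im=p
for n,(a,b,c,d) in dict(mass=(185,235,350,480),cr=(120,180,195,255)).items():
    cv2.imwrite('pics/%s.png'%n,cv2.resize(im[a:b,c:d,::-1],None,fx=6 if n=='mass' else 9,fy=6 if n=='mass' else 9,interpolation=cv2.INTER_CUBIC))
# grey mass top
hs=cv2.cvtColor(p,cv2.COLOR_RGB2HSV)
m=(W[...,2]>0.008)&(W[...,2]<0.02)
m[:, :395]=0; m[:,432:]=0;m[:190]=0;m[230:]=0
q=W[m&(hs[...,1]<60)]; print(len(q),q[:,:2].mean(0),q.min(0),q.max(0))
E
```

```text
(414, 205) [ 0.4506 -0.315   0.0152] [105  99  93]
(420, 212) [ 0.4333 -0.3291  0.0137] [135 130 126]
(339, 208) [ 0.4483 -0.1336  0.0113] [140 135 131]
(370, 137) [ 0.6192 -0.214   0.0167] [139 135 130]
(225, 150) [0.5933 0.135  0.0393] [118 114 111]
(288, 370) [ 0.0743 -0.0032  0.033 ] [41 39 33]
(205, 164) [0.5626 0.1866 0.0272] [90 92 88]
(236, 172) [ 0.5449  0.119  -0.0055] [96 76 46]
(212, 131) [0.6483 0.176  0.    ] [131 105  67]
(244, 138) [0.6232 0.0915 0.0273] [26 31 29]
(320, 250) [ 0.3471 -0.0846 -0.0027] [143 115  71]
355 [ 0.44305268 -0.3163101 ] [ 0.41436323 -0.34246507  0.00812975] [ 0.46784457 -0.28863171  0.01877607]
```

View pics/mass.png

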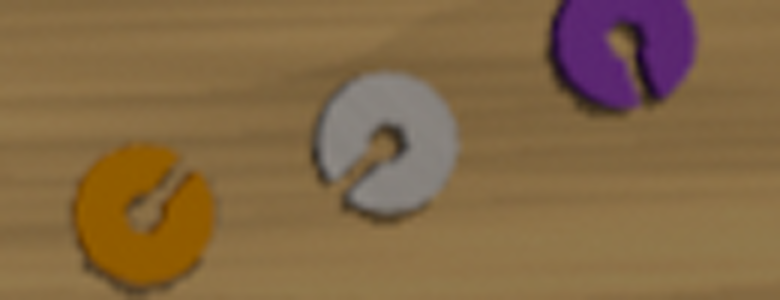

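View pics/cr.png

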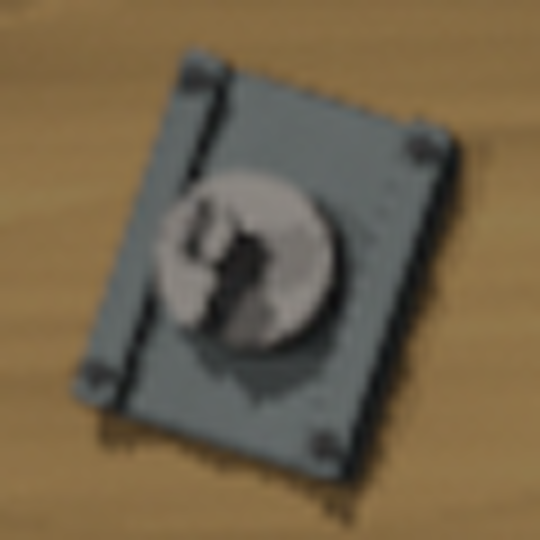

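```bash
cat >> h.py <<'E'
def tgt(pos,jaw,down=True,o=None,p0=None):
    """pos TCP world, jaw = angle (deg) of tool z in world xy, tool x down; print rotvec (deg, tool) and shift (mm, tool)"""
    o=o or readout.get_obs(); R0=R.from_quat(o['ee_rot']).as_matrix(); p=np.array(o['position'])
    res=[]
    for a in (jaw,jaw+180):
        a=np.radians(a); zt=np.array([np.cos(a),np.sin(a),0]); xt=np.array([0,0,-1.]); yt=np.cross(zt,xt)
        Rt=np.stack([xt,yt,zt],1); rv=R.from_matrix(R0.T@Rt).as_rotvec(degrees=True)
        res.append(rv)
        print('jaw',round(np.degrees(a)),'rv',rv.round(2),'shift',((R0.T@(np.array(pos)-p))*1000).round(1))
def st():
    o=readout.get_obs(); Rm=R.from_quat(o['ee_rot']).as_matrix()
    print('t',round(o['clock'],2),'p',np.round(o['position'],4),'jaw',round(np.degrees(np.arctan2(Rm[1,2],Rm[0,2])),2),'x',Rm[:,0].round(4),'F',np.round(o['ft_force'],2),'T',np.round(o['torque'],3),'w',round(o['grip_width'],3),'q',np.round(o['joint_pos'],2))
    return o
E
python3 - <<'E'
from h import *
st(); d=np.load('pics/wrist0.npz'); print(d['T_tool_cam'].round(3)); print(d['intrinsics'])
o=readout.get_obs(); print(R.from_quat(o['ee_rot']).as_matrix().round(3))
d=np.load('pics/top0.npz'); print(np.linalg.inv(d['extrinsics']).round(3))
E
```

```text
t 0.15 p [0.2147 0.5867 0.2307] jaw 69.9 x [-3.e-04 -1.e-03 -1.e+00] F [0.14 0.61 0.13] T [-0.007  0.009  0.01 ] w 1.001 q [-1.24  0.33 -0.06  1.46  0.02  1.35 -0.09]
[[ 0.    -0.284  0.959 -0.142]
 [ 0.    -0.959 -0.284  0.072]
 [ 1.     0.    -0.     0.   ]
 [ 0.     0.     0.     1.   ]]
[[350.70881951   0.         316.61956939]
 [  0.         350.70881951 195.49055808]
 [  0.           0.           1.        ]]
[[-0.    -0.939  0.344]
 [-0.001  0.344  0.939]
 [-1.    -0.    -0.001]]
[[-0.027 -0.998  0.057  0.428]
 [-1.     0.027  0.004 -0.098]
 [-0.006 -0.057 -0.998  1.03 ]
 [ 0.     0.     0.     1.   ]]
```

```bash
python3 - <<'E'
from h import *
tgt([0.59,0.14,0.23],70)
E
```

```text
jaw 70 rv [-0.1  -0.06  0.01] shift [   1.1 -505.9 -290.5]
jaw 250 rv [1.799e+02 1.000e-02 9.000e-02] shift [   1.1 -505.9 -290.5]
```

```bash
python3 -m inch '[[[0,0,0],[0,-54,-31],0],[[0,0,0],[0,-108,-62],0],[[0,0,0],[0,-162,-93],0],[[0,0,0],[0,-216,-124],0],[[0,0,0],[0,-270,-155],0],[[0,0,0],[0,-324,-186],0],[[0,0,0],[0,-378,-217],0],[[0,0,0],[0,-432,-248],0],[[0,0,0],[0,-486,-279],0],[[0,0,0],[0,-506,-290],0]]'
python3 -m inch '[[[0,0,0],[0,0,0],0],[[0,0,0],[0,0,0],0]]'
python3 - <<'E'
from h import *
st(); snap('wrist','w1')
E
```

```text
clock: 1.4
position: [0.592, 0.1359, 0.2308]
ee_rot: [-0.404, 0.581, 0.403, 0.58]
ft_force: [-0.6, 0.5, 0.0]
grip_width: 0.998
clock: 1.65
position: [0.5913, 0.137, 0.2305]
ee_rot: [-0.404, 0.581, 0.403, 0.58]
ft_force: [-0.9, -0.2, 0.2]
grip_width: 1.004
t 1.65 p [0.5913 0.137  0.2305] jaw 69.65 x [-9.0e-04 -2.5e-03 -1.0e+00] F [-0.86 -0.21  0.21] T [ 0.019  0.015 -0.019] w 1.004 q [-0.56  0.3   0.31  1.53 -0.09  1.33  0.98]
```

View pics/w1.png

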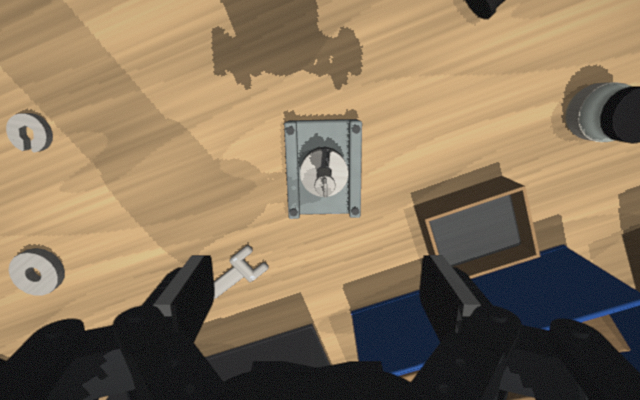

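```bash
python3 - <<'E'
from h import *
W,p,z=world('w1')
roi=np.zeros(z.shape,bool); roi[100:235,270:380]=1
m=roi&(W[...,2]>0.022)&(W[...,2]<0.034)
q=W[m][:,:2].astype(np.float32); print(len(q)); print('cradle',cv2.minAreaRect(q), 'z',np.median(W[m][:,2]))
m=roi&(W[...,2]>0.040)&(W[...,2]<0.050)
q=W[m][:,:2].astype(np.float32); print('lower',len(q),cv2.minEnclosingCircle(q),q.mean(0),np.median(W[m][:,2]))
m=roi&(W[...,2]>0.085)&(W[...,2]<0.096)
q=W[m][:,:2].astype(np.float32); print('head',len(q),cv2.minEnclosingCircle(q),q.mean(0),W[m][:,2].max())
print('bench',np.median(W[130:200,400:430,2]),'zmax',W[roi][:,2].max())
cv2.imwrite('pics/w1c.png',cv2.resize(p[100:230,270:380,::-1],None,fx=5,fy=4.5,interpolation=cv2.INTER_CUBIC))
E
```

```text
2615
cradle ((0.5979922413825989, 0.1413886547088623), (0.07620912045240402, 0.09951061010360718), 70.87076568603516) z 0.02768940470319059
lower 1169 ((0.5964934229850769, 0.14184080064296722), 0.023224899545311928) [0.59411097 0.14242211] 0.043671892470463824
head 287 ((0.596467137336731, 0.1421123594045639), 0.009034508839249611) [0.5955117  0.14228722] 0.09591028907245519
bench -0.00028792136370622834 zmax 0.37288591696075324
```

View pics/w1c.png

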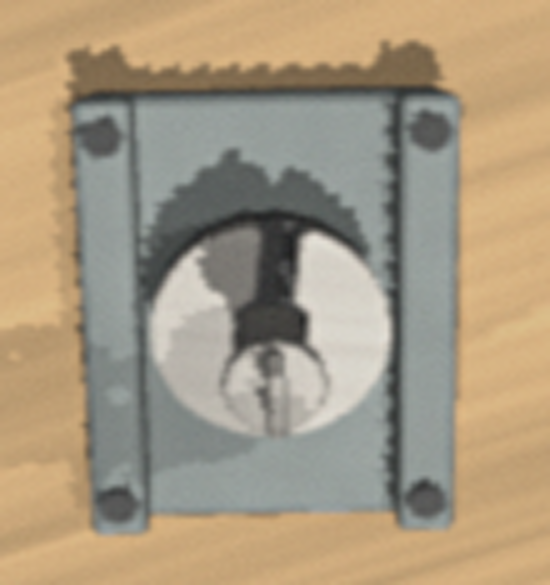

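```bash
python3 - <<'E'
from h import *
d=np.load('pics/w1.npz'); W,p,z=world('w1'); K=d['intrinsics']
Wm=np.eye(4); Wm[:3,:3]=R.from_quat(d['q']).as_matrix(); Wm[:3,3]=d['p']; T=Wm@d['T_tool_cam']; Ti=np.linalg.inv(T)
c=np.array([0.5965,0.1420])
g=cv2.cvtColor(p,cv2.COLOR_RGB2GRAY).astype(np.float32)
for r in (.012,.015,.017,.019,.021):
    a=np.radians(np.arange(100,230,1.0)); X=np.stack([c[0]+r*np.cos(a),c[1]+r*np.sin(a),0*a+.044],1)
    C=X@Ti[:3,:3].T+Ti[:3,3]; u=C[:,0]/C[:,2]*K[0,0]+K[0,2]; v=C[:,1]/C[:,2]*K[1,1]+K[1,2]
    s=cv2.remap(g,u.astype(np.float32)[None],v.astype(np.float32)[None],cv2.INTER_LINEAR)[0]
    print(r,[int(x) for x in s[::3]])
    k=s<(75); print(np.degrees(a[k]).min(),np.degrees(a[k]).max(),np.degrees(a[k]).mean())
E
```

```text
0.012 [210, 210, 210, 209, 209, 208, 208, 209, 209, 204, 196, 168, 132, 95, 79, 70, 58, 52, 48, 52, 53, 53, 57, 68, 83, 104, 118, 122, 121, 119, 118, 118, 119, 119, 121, 133, 161, 192, 205, 208, 198, 186, 182, 179]
144.0 170.0 157.0
0.015 [210, 208, 207, 207, 207, 206, 205, 207, 207, 208, 209, 206, 192, 134, 84, 61, 69, 71, 59, 55, 54, 55, 61, 85, 108, 119, 120, 118, 120, 119, 119, 119, 118, 118, 116, 119, 138, 176, 203, 210, 209, 207, 205, 200]
143.0 167.0 155.0
0.017 [209, 207, 205, 206, 208, 207, 208, 208, 207, 207, 206, 207, 208, 194, 120, 57, 41, 43, 50, 53, 53, 60, 79, 105, 121, 121, 122, 119, 121, 119, 118, 120, 120, 117, 119, 131, 175, 202, 209, 209, 207, 208, 207, 206]
145.0 165.0 155.0
0.019 [207, 207, 208, 208, 208, 207, 206, 208, 208, 208, 209, 210, 212, 202, 158, 82, 41, 43, 51, 55, 56, 65, 92, 116, 123, 123, 120, 120, 121, 121, 120, 118, 119, 118, 139, 175, 202, 209, 208, 206, 207, 207, 207, 203]
146.0 164.0 155.0
0.021 [207, 209, 209, 210, 209, 209, 211, 212, 214, 215, 216, 217, 218, 215, 178, 99, 48, 40, 48, 52, 54, 68, 106, 126, 129, 127, 124, 125, 124, 122, 120, 127, 159, 159, 171, 205, 209, 205, 208, 210, 209, 208, 207, 209]
146.0 163.0 154.5
```

```bash
python3 - <<'E'
from h import *
tgt([0.443,-0.316,0.18],69.65-100)
E
```

```text
jaw -30 rv [ 1.0006e+02 -1.0000e-01  1.2000e-01] shift [  51.7  -18.3 -476.6]
jaw 150 rv [-79.94  -0.11  -0.09] shift [  51.7  -18.3 -476.6]
```

```bash
python3 -m inch '[[[10,0,0],[0,-2,-48],0.2],[[20,0,0],[0,-4,-96],0.2],[[30,0,0],[5,-6,-144],0.2],[[40,0,0],[10,-8,-192],0.2],[[50,0,0],[16,-10,-240],0.2],[[60,0,0],[22,-12,-288],0.2],[[70,0,0],[30,-14,-336],0.2],[[80,0,0],[38,-16,-384],0.2],[[90,0,0],[45,-18,-432],0.2],[[100,0,0],[52,-18,-477],0.2]]'
python3 - <<'E'
from h import *
st();tgt([0.443,-0.316,0.13],-136)
E
```

```text
clock: 2.95
position: [0.4428, -0.316, 0.1797]
ee_rot: [0.185, 0.682, -0.186, 0.683]
ft_force: [0.1, -0.2, -0.3]
grip_width: 0.802
t 2.95 p [ 0.4428 -0.316   0.1797] jaw -30.47 x [ 3.0e-04 -1.4e-03 -1.0e+00] F [ 0.14 -0.18 -0.31] T [-0.003 -0.04   0.025] w 0.802 q [-0.15  0.23  0.78  1.78 -0.17  1.2   0.15]
jaw -136 rv [ 1.0553e+02  1.0000e-01 -1.0000e-02] shift [49.7  0.1  0.1]
jaw 44 rv [-7.447e+01  1.000e-02  9.000e-02] shift [49.7  0.1  0.1]
```

```bash
python3 -m inch '[[[10.5,0,0],[5,0,0],0.2],[[21,0,0],[10,0,0],0.2],[[31.5,0,0],[15,0,0],0.2],[[42,0,0],[20,0,0],0.2],[[52.5,0,0],[25,0,0],0.2],[[63,0,0],[30,0,0],0.2],[[73.5,0,0],[35,0,0],0.2],[[84,0,0],[40,0,0],0.2],[[94.5,0,0],[45,0,0],0.2],[[105,0,0],[50,0,0],0.2]]'
python3 -m inch '[[[0.5,0,0],[0,0,0],0.2],[[0.5,0,0],[0,0,0],0.2]]'
python3 - <<'E'
from h import *
st();snap('wrist','w2')
W,p,z=world('w2')
hs=cv2.cvtColor(p,cv2.COLOR_RGB2HSV)
m=((W[...,2]>0.009)&(W[...,2]<0.02)&(hs[...,1]<60)).astype(np.uint8)
n,l,s,c=cv2.connectedComponentsWithStats(m)
for i in range(1,n):
    if s[i,4]>300:
        q=W[l==i]; print(c[i],s[i],cv2.minEnclosingCircle(q[:,:2].astype(np.float32)),np.median(q[:,2]))
E
```

```text
clock: 4.2
position: [0.4437, -0.3142, 0.1294]
ee_rot: [0.655, 0.267, -0.655, 0.267]
ft_force: [-0.3, -0.2, 0.3]
grip_width: 0.798
clock: 4.45
position: [0.4443, -0.3132, 0.1295]
ee_rot: [0.656, 0.266, -0.655, 0.266]
ft_force: [-0.9, -0.3, 0.7]
grip_width: 0.798
t 4.45 p [ 0.4443 -0.3132  0.1295] jaw -135.86 x [ 1.2e-03  7.0e-04 -1.0e+00] F [-0.85 -0.33  0.7 ] T [-0.022 -0.005 -0.023] w 0.798 q [-0.37  0.4   1.09  1.85 -0.39  1.13 -1.51]
[ 74.62090261 140.30308789] [  35  103   81   75 4210] ((0.5983325242996216, -0.2143392115831375), 0.028431769460439682) 0.013648010507191999
[321.5127344 185.509096 ] [ 285  152   74   71 3573] ((0.44258826971054077, -0.31633689999580383), 0.028302932158112526) 0.013873245572900428
```

View pics/w2.png

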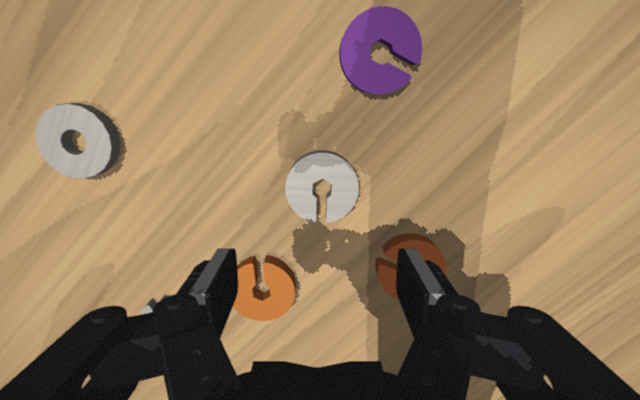

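```bash
cat >> h.py <<'E'
def proj(f,X):
    d=np.load('pics/'+f+'.npz'); K=d['intrinsics']
    if 'extrinsics' in d: Ti=d['extrinsics']
    else:
        Wm=np.eye(4); Wm[:3,:3]=R.from_quat(d['q']).as_matrix(); Wm[:3,3]=d['p']; Ti=np.linalg.inv(Wm@d['T_tool_cam'])
    C=np.atleast_2d(X)@Ti[:3,:3].T+Ti[:3,3]
    return np.stack([C[:,0]/C[:,2]*K[0,0]+K[0,2],C[:,1]/C[:,2]*K[1,1]+K[1,2]],1).astype(np.float32)
def ringscan(f,c,zh,r,a0,a1,step=1.0):
    p=np.load('pics/'+f+'.npz')['pixels']; g=cv2.cvtColor(p,cv2.COLOR_RGB2GRAY).astype(np.float32)
    A=np.arange(a0,a1,step); a=np.radians(A); X=np.stack([c[0]+r*np.cos(a),c[1]+r*np.sin(a),0*a+zh],1)
    P=proj(f,X); return A,cv2.remap(g,P[:,0][None],P[:,1][None],cv2.INTER_LINEAR)[0], p, P
E
python3 - <<'E'
from h import *
W,p,z=world('w2'); hs=cv2.cvtColor(p,cv2.COLOR_RGB2HSV)
for r in (.016,.019,.022):
    A,s,_,P=ringscan('w2',(.4426,-.3163),.014,r,100,170)
    sat=cv2.remap(hs[...,1].astype(np.float32),P[:,0][None],P[:,1][None],1)[0]
    k=sat>60; print(r,A[k].min(),A[k].max(),A[k].mean())
m=((W[...,2]>0.008)&(W[...,2]<0.02)&(hs[...,1]>150)).astype(np.uint8)
n,l,s,c=cv2.connectedComponentsWithStats(m)
for i in range(1,n):
    if s[i,4]>300:
        q=W[l==i]; cc=cv2.minEnclosingCircle(q[:,:2].astype(np.float32)); print(c[i],cc)
        a=np.radians(-136); dv=np.array(cc[0])-[.4426,-.3163]; print('along jaw',dv@[np.cos(a),np.sin(a)],'perp',dv@[-np.sin(a),np.cos(a)])
tgt([.4426,-.3163,0.06],-136)
E
```

```text
0.016 121.0 145.0 133.0
0.019 123.0 143.0 133.0
0.022 124.0 142.0 133.0
[416.9717833 249.8510158] ((0.3443394899368286, -0.3248845636844635), 0.027132896706461906)
along jaw 0.07664603471016661 perp -0.062082267474176125
[264.12007648 291.16634799] ((0.41656357049942017, -0.21744486689567566), 0.028479991480708122)
along jaw -0.04994150567527877 perp -0.08919685539915882
[387.1208577  277.57894737] ((0.34780946373939514, -0.2981869578361511), 0.017716815695166588)
along jaw 0.05560422907410278 perp -0.07887647158739489
jaw -136 rv [ 0.09 -0.08 -0.03] shift [69.6  0.9  3.2]
jaw 44 rv [-1.7991e+02  5.0000e-02 -1.3000e-01] shift [69.6  0.9  3.2]
```

```bash
python3 - <<'E'
from h import *
for f in ('w1','w2'):
    d=np.load('pics/'+f+'.npz'); K=d['intrinsics']; z=d['range_z']; v,u=np.mgrid[0:400,0:640]
    P=np.stack([(u-K[0,2])/K[0,0]*z,(v-K[1,2])/K[1,1]*z,z],-1); T=d['T_tool_cam']; Q=P@T[:3,:3].T+T[:3,3]
    m=(z>0.02)&(z<0.2)&(v>230)&(abs(u-320)<140)
    q=Q[m]; 
    i=np.argsort(-q[:,0])[:200]; print(f,q[i[0]].round(4),q[i[50]].round(4),q[i[199]].round(4))
    for sgn in (1,-1):
        k=q[(q[:,2]*sgn>0)]; k=k[k[:,0]>k[:,0].max()-.003]; print(k.mean(0).round(4),k.min(0).round(4),k.max(0).round(4))
E
```

```text
w1 [-0.0119 -0.0024 -0.0429] [-0.0138  0.006  -0.0425] [-0.0159  0.0101  0.0461]
[-0.0139 -0.0002  0.043 ] [-0.015  -0.0097  0.0428] [-0.012   0.0086  0.0435]
[-0.014  -0.0008 -0.0424] [-0.0149 -0.0096 -0.0429] [-0.0119  0.0082 -0.0421]
w2 [-0.0063  0.0051 -0.0348] [-0.0083 -0.0048 -0.0345] [-0.0113 -0.0026  0.0334]
[-0.0087  0.0001  0.0338] [-0.0099 -0.0104  0.0335] [-0.0069  0.0096  0.0342]
[-0.0081  0.0004 -0.0346] [-0.0092 -0.0085 -0.0349] [-0.0063  0.009  -0.0344]
```

```bash
python3 -m inch '[[[1.1,0,0],[35,1,3],0.2],[[1.1,0,0],[70,1,3],0.2],[[1.1,0,0],[90,1,3],0.2],[[1.1,0,0],[90,1,3],0.2],[[1.1,0,0],[90,1,3],0.2]]' 50
python3 - <<'E'
from h import *
st();tgt([.4426,-.3163,-0.001],-137)
snap('wrist','w3')
W,p,z=world('w3')
hs=cv2.cvtColor(p,cv2.COLOR_RGB2HSV)
m=((W[...,2]>0.009)&(W[...,2]<0.02)&(hs[...,1]<60)).astype(np.uint8)
n,l,s,c=cv2.connectedComponentsWithStats(m)
for i in range(1,n):
    if s[i,4]>300:
        q=W[l==i]; print(c[i],s[i],cv2.minEnclosingCircle(q[:,:2].astype(np.float32)),np.median(q[:,2]))
E
```

```text
clock: 5.12
position: [0.4434, -0.3168, 0.0407]
ee_rot: [0.659, 0.259, -0.657, 0.26]
ft_force: [-0.2, -1.3, 0.1]
grip_width: 0.796
t 5.12 p [ 0.4434 -0.3168  0.0407] jaw -136.99 x [ 2.8e-03 -2.0e-04 -1.0e+00] F [-0.18 -1.3   0.15] T [ 0.056 -0.047 -0.052] w 0.796 q [-0.25  0.53  0.98  1.91 -0.53  0.98 -1.42]
jaw -137 rv [ 0.01 -0.11 -0.12] shift [41.7 -1.   0.3]
jaw 43 rv [-1.7999e+02  1.8000e-01 -1.7000e-01] shift [41.7 -1.   0.3]
[  5.26006192 186.1996904 ] [  0 152  16  67 646] ((0.5804301500320435, -0.22423717379570007), 0.018225548788905144) 0.012092143317592341
[317.5958221  232.07857143] [ 265  184  107  101 7420] ((0.4427815079689026, -0.31621235609054565), 0.028437403962016106) 0.013872579082684078
```

View pics/w3.png

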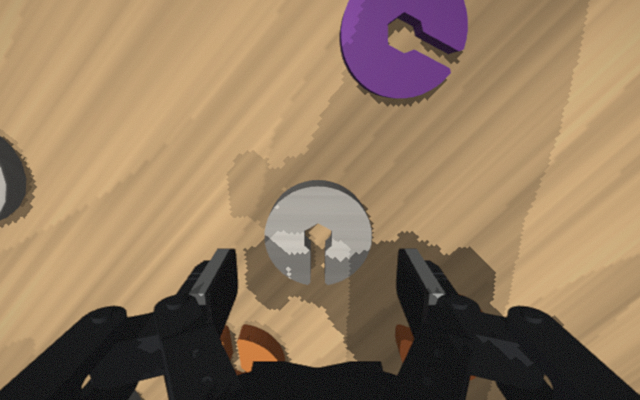

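```bash
python3 -m inch '[[[0,0,0],[20,-1,0],0.2],[[0,0,0],[35,-1,0],0.2],[[0,0,0],[41,-1,0],0.2],[[0,0,0],[41,-1,0],0.2],[[0,0,0],[41.5,-1,0],0.35],[[0,0,0],[41.5,-1,0],0.45],[[0,0,0],[41.5,-1,0],0.45],[[0,0,0],[41.5,-1,0],0.45],[[0,0,0],[41.5,-1,0],0.45]]' 50
python3 - <<'E'
from h import *
st()
E
```

```text
clock: 6.3
position: [0.443, -0.3164, 0.0001]
ee_rot: [0.659, 0.259, -0.657, 0.26]
ft_force: [-2.0, 1.2, 7.1]
grip_width: 0.626
t 6.3 p [ 4.430e-01 -3.164e-01  1.000e-04] jaw -137.0 x [ 3.7e-03 -3.0e-04 -1.0e+00] F [-2.05  1.19  7.07] T [ 0.236  0.656 -0.002] w 0.626 q [-0.2   0.58  0.92  1.93 -0.59  0.91 -1.38]
```

```bash
python3 -m inch '[[[0,0,0],[-1,0,0],0.45],[[0,0,0],[-10,0,0],0.45],[[0,0,0],[-40,0,0],0.45],[[0,0,0],[-70,0,0],0.45],[[0,0,0],[-100,0,0],0.45],[[0,0,0],[-100,0,0],0.45],[[0,0,0],[-100,0,0],0.45]]' 60
python3 - <<'E'
from h import *
st(); snap('wrist','w4')
E
```

```text
clock: 7.18
position: [0.4425, -0.3159, 0.0995]
ee_rot: [0.659, 0.259, -0.657, 0.26]
ft_force: [-1.0, 0.6, -2.9]
grip_width: 0.627
t 7.17 p [ 0.4425 -0.3159  0.0995] jaw -136.99 x [ 3.4e-03  4.0e-04 -1.0e+00] F [-0.96  0.57 -2.87] T [-0.01  -0.013 -0.006] w 0.627 q [-0.33  0.44  1.06  1.88 -0.44  1.08 -1.48]
```

View pics/w4.png

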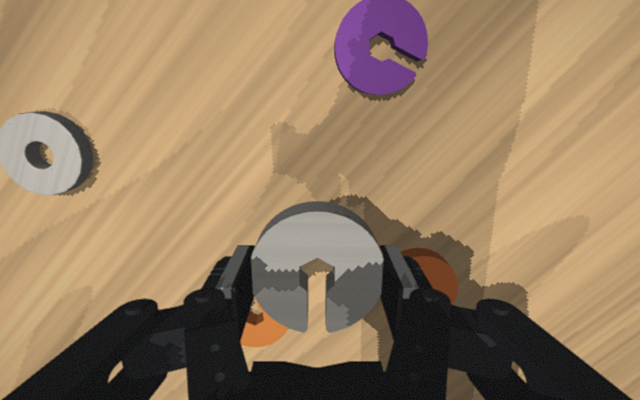

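```bash
cat >> h.py <<'E'
def tool(f):
    d=np.load('pics/'+f+'.npz'); K=d['intrinsics']; z=d['range_z']; v,u=np.mgrid[0:400,0:640]
    P=np.stack([(u-K[0,2])/K[0,0]*z,(v-K[1,2])/K[1,1]*z,z],-1); T=d['T_tool_cam']; return P@T[:3,:3].T+T[:3,3],d['pixels'],z
E
python3 - <<'E'
from h import *
Q,p,z=tool('w4')
v,u=np.mgrid[0:400,0:640]
hs=cv2.cvtColor(p,cv2.COLOR_RGB2HSV)
m=(z>0.05)&(z<0.2)&(u>250)&(u<388)&(v>205)&(v<335)&(hs[...,1]<50)&(p.max(2)>75)
q=Q[m]; med=np.median(q[:,0]); print(len(q),med)
q=q[abs(q[:,0]-med)<.004]
A=np.c_[q[:,1:],np.ones(len(q))]; co=np.linalg.lstsq(A,q[:,0],rcond=None)[0]; print('plane x=',co)
r=q[:,0]-A@co; q=q[abs(r)<.0015]
print('circ',cv2.minEnclosingCircle(q[:,1:].astype(np.float32)),q.min(0),q.max(0))
# slot center at several y
d=np.load('pics/w4.npz')
for y in np.arange(-.0,-.027,-.003):
    k=q[abs(q[:,1]-y)<.0008]; zz=np.sort(k[:,2]); g=np.diff(zz); i=g.argmax(); print(round(y,4),zz[i].round(4),zz[i+1].round(4),((zz[i]+zz[i+1])/2).round(4), zz[0].round(4),zz[-1].round(4))
E
```

```text
11664 -0.013532739766436847
plane x= [ 0.00771124 -0.00356106 -0.01353645]
circ ((-0.00025543212541379035, -0.00032344472128897905), 0.0285338144749403) [-0.01516    -0.02774616 -0.02717996] [-0.01182335  0.02804386  0.02639972]
-0.0 -0.008 0.0069 -0.0006 -0.027 0.0263
-0.003 -0.0077 0.0069 -0.0004 -0.0267 0.0263
-0.006 -0.0052 0.0053 0.0001 -0.0268 0.0262
-0.009 -0.0048 0.0036 -0.0006 -0.0266 0.0262
-0.012 -0.0048 0.0036 -0.0006 -0.0255 0.0251
-0.015 -0.0048 0.0036 -0.0006 -0.0239 0.0236
-0.018 -0.0049 0.0036 -0.0006 -0.0215 0.0215
-0.021 -0.0049 0.0036 -0.0006 -0.0195 0.0184
-0.024 -0.0049 0.0037 -0.0006 -0.0162 0.0136
```

```bash
python3 - <<'E'
from h import *
W,p,z=world('top0')
for c in [(0.6194,.2081),(.64,.276)]:
    m=np.hypot(W[...,0]-c[0],W[...,1]-c[1])<.06
    print(c,W[m][:,2].max(), (W[m][:,2]>.03).sum())
    m=np.hypot(W[...,0]-c[0],W[...,1]-c[1])<.13
    print(np.percentile(W[m][:,2],[50,90,99,100]))
st(); tgt([0.6194,.2081,.18],-19.1)
E
```

```text
(0.6194, 0.2081) 0.04685939396957439 56
[0.0003088  0.02669315 0.04614352 0.10219392]
(0.64, 0.276) 0.04762061115027172 114
[0.00028063 0.02711618 0.04892011 0.06333385]
t 7.22 p [ 0.4422 -0.3158  0.0992] jaw -136.99 x [ 2.6e-03  5.0e-04 -1.0e+00] F [-0.83 -0.62 -2.13] T [ 0.032 -0.039 -0.034] w 0.627 q [-0.33  0.44  1.06  1.88 -0.44  1.08 -1.48]
jaw -19 rv [-117.89    0.     -0.18] shift [ -80.  -262.1 -487.1]
jaw 161 rv [62.11 -0.16 -0.  ] shift [ -80.  -262.1 -487.1]
```

```bash
python3 -m inch '[[[-5,0,0],[-45,0,0],0.45],[[-15,0,0],[-80,-20,-35],0.45],[[-25,0,0],[-80,-45,-85],0.45],[[-35,0,0],[-80,-70,-135],0.45],[[-45,0,0],[-80,-95,-185],0.45],[[-55,0,0],[-80,-120,-235],0.45],[[-65,0,0],[-80,-145,-285],0.45],[[-75,0,0],[-80,-170,-335],0.45],[[-85,0,0],[-80,-195,-385],0.45],[[-95,0,0],[-80,-220,-425],0.45]]'
python3 - <<'E'
from h import *
st(); tgt([0.6194,.2081,.12],-19.1)
E
```

```text
clock: 8.48
position: [0.6026, 0.1371, 0.1782]
ee_rot: [0.251, 0.661, -0.251, 0.661]
ft_force: [0.8, -0.4, -1.9]
grip_width: 0.628
t 8.47 p [0.6026 0.1371 0.1782] jaw -41.61 x [ 5.e-04 -1.e-04 -1.e+00] F [ 0.85 -0.45 -1.91] T [-0.084 -0.017 -0.008] w 0.628 q [-0.82  0.4   0.67  1.58 -0.26  1.25 -0.83]
jaw -19 rv [-2.251e+01  3.000e-02 -1.000e-02] shift [ 58.2  64.2 -34.6]
jaw 161 rv [ 1.5749e+02 -1.0000e-02 -4.0000e-02] shift [ 58.2  64.2 -34.6]
```

```bash
python3 -m inch '[[[-10,0,0],[0,35,-18],0.45],[[-20,0,0],[0,64,-34],0.45],[[-22.5,0,0],[30,64,-34.5],0.45],[[-22.5,0,0],[58,64,-34.5],0.45],[[-22.5,0,0],[58,64,-34.5],0.45],[[-22.5,0,0],[58,64,-34.5],0.45],[[-22.5,0,0],[58,64,-34.5],0.45]]'
python3 - <<'E'
from h import *
st(); snap('wrist','w5');snap('scene','s5')
E
```

```text
clock: 9.35
position: [0.62, 0.2079, 0.1214]
ee_rot: [0.118, 0.697, -0.117, 0.698]
ft_force: [0.1, 0.1, -1.9]
grip_width: 0.631
t 9.35 p [0.62   0.2079 0.1214] jaw -19.12 x [ 2.1e-03  7.0e-04 -1.0e+00] F [ 0.11  0.13 -1.94] T [ 0.024 -0.05  -0.022] w 0.631 q [-0.8   0.51  0.55  1.54 -0.28  1.17 -0.53]
```

View pics/w5.png

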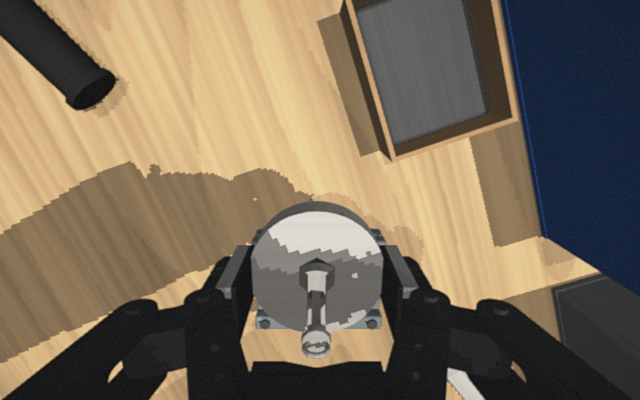

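View pics/s5.png

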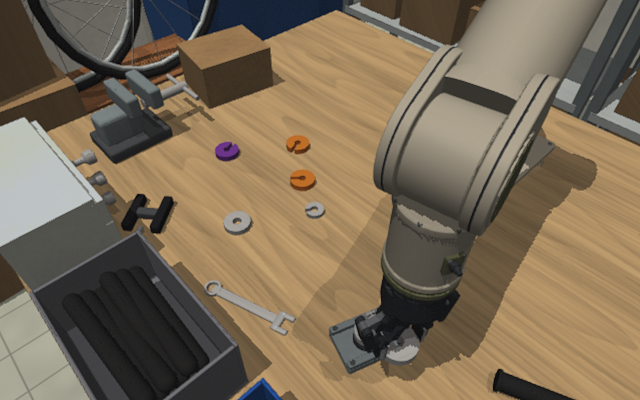

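```bash
python3 - <<'E'
from h import *
Q,p,z=tool('w5'); W,_,_=world('w5')
v,u=np.mgrid[0:400,0:640]
b=(u>290)&(u<345)&(v>318)&(v<362)
for lo,hi in ((.083,.0895),(.0885,.0925),(.094,.105)):
    m=b&(W[...,2]>lo)&(W[...,2]<hi); q=Q[m]; print(lo,len(q),'tool',cv2.minEnclosingCircle(q[:,1:].astype(np.float32)),'zrange',q[:,2].min(),q[:,2].max(),'world',cv2.minEnclosingCircle(W[m][:,:2].astype(np.float32)))
# stem below head seen through the slot
for vv in range(285,330,5):
    k=[(uu,W[vv,uu].round(4)) for uu in (308,312,316,320,324)]; print(vv,[(a,x[2]) for a,x in k])
cv2.imwrite('pics/w5c.png',cv2.resize(p[250:380,240:400,::-1],None,fx=4.5,fy=4.5,interpolation=cv2.INTER_CUBIC))
m=(z>0.05)&(z<0.2)&(u>250)&(u<388)&(v>205)&(v<335)&(abs(Q[...,0]+.0135)<.002)
q=Q[m]; print('mass',cv2.minEnclosingCircle(q[:,1:].astype(np.float32)))
for y in np.arange(-.009,-.027,-.003):
    k=q[abs(q[:,1]-y)<.0008]; zz=np.sort(k[:,2]); g=np.diff(zz); i=g.argmax(); print(round(y,4),zz[i].round(4),zz[i+1].round(4),((zz[i]+zz[i+1])/2).round(4))
E
```

```text
0.083 299 tool ((-0.0689525231719017, -0.0005191238597035408), 0.00889913085848093) zrange -0.009300131872230853 0.008261884592993459 world ((0.5970242619514465, 0.14299467206001282), 0.008898680098354816)
0.0885 475 tool ((-0.06902670860290527, -0.0005092136561870575), 0.00875284243375063) zrange -0.00910213214901447 0.008121511771220807 world ((0.5969993472099304, 0.14291805028915405), 0.008752132765948772)
0.094 202 tool ((-0.0691160261631012, -0.0004793910775333643), 0.007931738160550594) zrange -0.008253022597324444 0.007325324237565587 world ((0.5969853401184082, 0.14281964302062988), 0.007930304855108261)
285 [(308, np.float64(0.0448)), (312, np.float64(0.044)), (316, np.float64(0.0438)), (320, np.float64(0.0439)), (324, np.float64(0.0435))]
290 [(308, np.float64(0.0443)), (312, np.float64(0.0409)), (316, np.float64(0.0437)), (320, np.float64(0.0442)), (324, np.float64(0.0432))]
295 [(308, np.float64(0.0322)), (312, np.float64(0.0482)), (316, np.float64(0.048)), (320, np.float64(0.0311)), (324, np.float64(0.0335))]
300 [(308, np.float64(0.0365)), (312, np.float64(0.054)), (316
[... 347 characters left out ...]
.0445))]
315 [(308, np.float64(0.0434)), (312, np.float64(0.071)), (316, np.float64(0.0706)), (320, np.float64(0.0698)), (324, np.float64(0.0447))]
320 [(308, np.float64(0.0439)), (312, np.float64(0.0759)), (316, np.float64(0.0761)), (320, np.float64(0.0764)), (324, np.float64(0.0443))]
325 [(308, np.float64(0.0832)), (312, np.float64(0.0845)), (316, np.float64(0.085)), (320, np.float64(0.0847)), (324, np.float64(0.0441))]
mass ((9.706057608127594e-05, 0.0010672276839613914), 0.029900293797254562)
-0.009 -0.0042 0.0041 -0.0
-0.012 -0.0042 0.0042 -0.0
-0.015 -0.0043 0.0042 -0.0001
-0.018 -0.0043 0.0042 -0.0001
-0.021 -0.0043 0.0042 -0.0
-0.024 -0.0043 0.0042 -0.0
-0.027 -0.0057 0.0043 -0.0007
```

View pics/w5c.png

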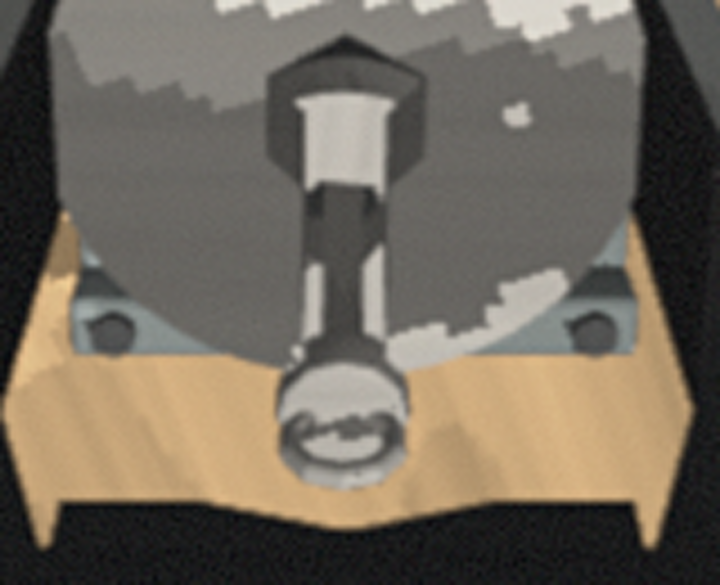

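```bash
python3 -m inch '[[[0,0,0],[30,0,0],0.45],[[0,0,0],[55,0,0],0.45],[[0,0,0],[65,0,0],0.45],[[0,0,0],[65,-10,0],0.45],[[0,0,0],[65,-20,0],0.45],[[0,0,0],[65,-27,0],0.45],[[0,0,0],[65,-30,0],0.45],[[0,0,0],[65,-30,0],0.45],[[0,0,0],[65,-30,0],0.45]]'
python3 - <<'E'
from h import *
st(); snap('wrist','w6')
Q,p,z=tool('w6'); W,_,_=world('w6')
v,u=np.mgrid[0:400,0:640]
b=(abs(Q[...,2])<.013)&(Q[...,1]<-.025)&(Q[...,1]>-.055)
m=b&(W[...,2]>.083)&(W[...,2]<.105); q=Q[m]; print(len(q),'tool',cv2.minEnclosingCircle(q[:,1:].astype(np.float32)),u[m].min(),u[m].max(),v[m].min(),v[m].max())
cv2.imwrite('pics/w6c.png',cv2.resize(p[220:380,220:420,::-1],None,fx=3.7,fy=3.7,interpolation=cv2.INTER_CUBIC))
E
```

```text
clock: 10.58
position: [0.6101, 0.1802, 0.0562]
ee_rot: [0.118, 0.697, -0.117, 0.698]
ft_force: [0.4, 0.2, -2.0]
grip_width: 0.628
t 10.57 p [0.6101 0.1802 0.0562] jaw -19.08 x [ 1.9e-03  9.0e-04 -1.0e+00] F [ 0.43  0.18 -1.97] T [-0.009  0.007  0.094] w 0.628 q [-0.76  0.55  0.53  1.64 -0.31  1.04 -0.47]
43 tool ((-0.03206551820039749, -7.091788575053215e-06), 0.004097518976777792) 306 326 363 366
```

View pics/w6c.png

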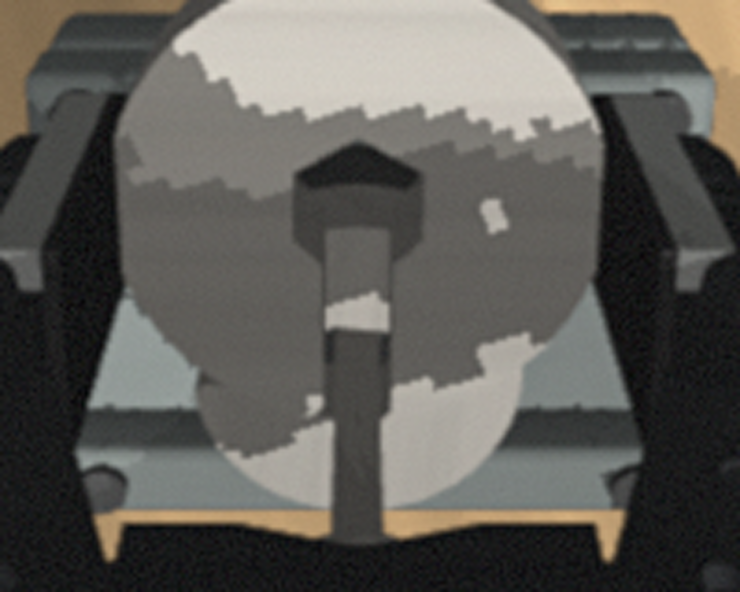

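```bash
python3 -m inch '[[[0,0,0],[0,-4,0],0.45],[[0,0,0],[0,-8,0],0.45],[[0,0,0],[0,-12,0],0.45],[[0,0,0],[0,-16,0],0.45],[[0,0,0],[0,-16,0],0.45]]'
python3 -m inch '[[[0,0,0],[0,-4,0],0.45],[[0,0,0],[0,-8,0],0.45],[[0,0,0],[0,-12,0],0.45],[[0,0,0],[0,-16,0],0.45],[[0,0,0],[0,-16,0],0.45]]'
python3 - <<'E'
from h import *
st(); tgt([.5965,.142,.056],-19.1);snap('wrist','w7')
E
```

```text
clock: 11.25
position: [0.6049, 0.1645, 0.0562]
ee_rot: [0.118, 0.697, -0.117, 0.698]
ft_force: [-0.8, 0.0, -1.2]
grip_width: 0.625
clock: 11.88
position: [0.5995, 0.1489, 0.0562]
ee_rot: [0.118, 0.697, -0.117, 0.698]
ft_force: [-0.7, 0.1, -1.3]
grip_width: 0.629
t 11.88 p [0.5995 0.1489 0.0562] jaw -19.15 x [ 1.8e-03  6.0e-04 -1.0e+00] F [-0.66  0.11 -1.32] T [ 0.049 -0.039  0.026] w 0.629 q [-0.74  0.51  0.54  1.69 -0.3   1.02 -0.43]
jaw -19 rv [-0.05  0.08 -0.07] shift [ 0.2 -7.6 -0.6]
jaw 161 rv [ 1.7995e+02 -1.1000e-01 -1.3000e-01] shift [ 0.2 -7.6 -0.6]
```

View pics/w7.png

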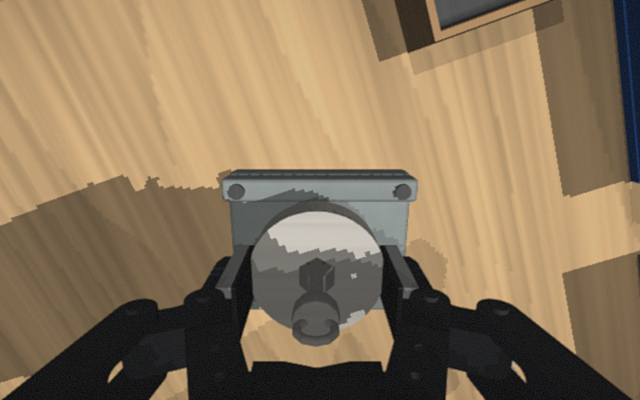

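```bash
python3 -m inch '[[[0,0,0],[0,-3,0],0.45],[[0,0,0],[0,-6,0],0.45],[[0,0,0],[0,-7,0],0.45],[[0,0,0],[0,-7,0],0.45],[[0,0,0],[0,-7,0],0.45]]'
python3 -m inch '[[[0,0,0],[0,-0.8,0],0.45],[[0,0,0],[0,-0.8,0],0.45]]'
python3 - <<'E'
from h import *
st();snap('wrist','w8');o=snap('top','t8')
Q,p,z=tool('w8'); W,_,_=world('w8');v,u=np.mgrid[0:400,0:640]
b=(abs(Q[...,2])<.013)&(abs(Q[...,1])<.02)
m=b&(W[...,2]>.086)&(W[...,2]<.093); q=Q[m]; print(len(q),'tool',cv2.minEnclosingCircle(q[:,1:].astype(np.float32)))
m=b&(W[...,2]>.094)&(W[...,2]<.11); q=Q[m]; print(len(q),'tool',cv2.minEnclosingCircle(q[:,1:].astype(np.float32)),q[:,0].min())
cv2.imwrite('pics/w8c.png',cv2.resize(p[220:380,220:420,::-1],None,fx=3.7,fy=3.7,interpolation=cv2.INTER_CUBIC))
E
```

```text
clock: 12.55
position: [0.5973, 0.1428, 0.0562]
ee_rot: [0.118, 0.697, -0.117, 0.698]
ft_force: [-0.6, -0.1, -2.1]
grip_width: 0.626
clock: 12.8
position: [0.5971, 0.142, 0.0562]
ee_rot: [0.118, 0.697, -0.117, 0.698]
ft_force: [0.1, 0.5, -1.1]
grip_width: 0.628
t 12.8 p [0.5971 0.142  0.0562] jaw -19.12 x [ 1.9e-03  8.0e-04 -1.0e+00] F [ 0.05  0.46 -1.12] T [ 0.005  0.061 -0.026] w 0.628 q [-0.73  0.5   0.54  1.7  -0.3   1.02 -0.42]
1470 tool ((0.0007575210183858871, -0.00014786994142923504), 0.009079965762794018)
549 tool ((0.0006452040979638696, -0.0001884237863123417), 0.008155846036970615) -0.0465935962298845
```

View pics/w8c.png

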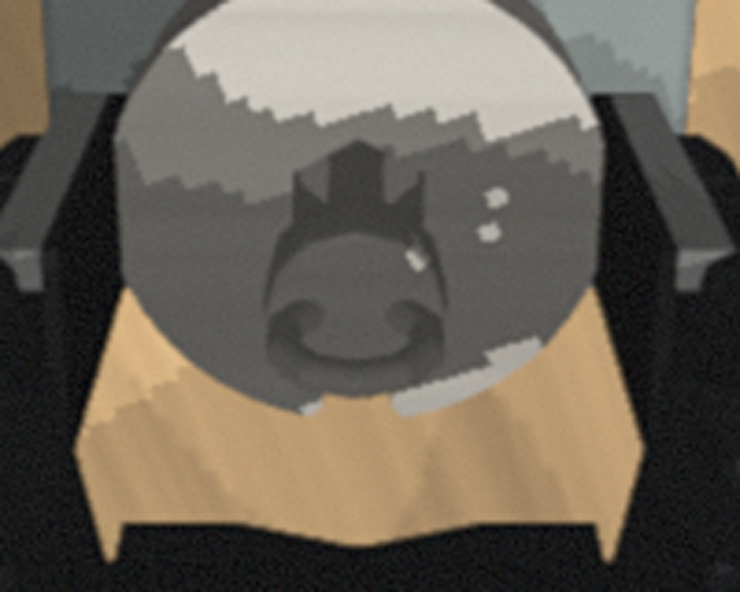

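```bash
python3 -m inch '[[[0,0,0],[0,-0.8,0],0.45],[[0,0,0],[0,-0.8,0],0.45],[[0,0,0],[0,-0.8,0],0.45]]'
python3 -m inch '[[[0,0,0],[0,-0.6,0],0.45],[[0,0,0],[0,-0.6,0],0.45],[[0,0,0],[0,-0.6,0],0.45]]'
```

```text
clock: 13.28
position: [0.5968, 0.1413, 0.0562]
ee_rot: [0.118, 0.697, -0.117, 0.698]
ft_force: [-0.2, 0.6, -2.1]
grip_width: 0.624
clock: 13.65
position: [0.5966, 0.1407, 0.0562]
ee_rot: [0.118, 0.697, -0.117, 0.698]
ft_force: [-0.1, 0.0, -1.8]
grip_width: 0.625
```

```bash
python3 -m inch '[[[0,0,0],[0,-0.6,0],0.45],[[0,0,0],[0,-0.6,0],0.45],[[0,0,0],[0,-0.6,0],0.45]]'
python3 -m inch '[[[0,0,0],[0,-0.6,0],0.45],[[0,0,0],[0,-0.6,0],0.45],[[0,0,0],[0,-0.6,0],0.45]]'
```

```text
clock: 14.02
position: [0.5965, 0.1405, 0.0562]
ee_rot: [0.118, 0.697, -0.117, 0.698]
ft_force: [1.5, 1.7, -2.0]
grip_width: 0.627
clock: 14.4
position: [0.5964, 0.1402, 0.0563]
ee_rot: [0.118, 0.697, -0.117, 0.698]
ft_force: [1.3, 2.9, -3.9]
grip_width: 0.626
```

```bash
python3 -m inch '[[[0,0,0],[0,1.7,0],0.45],[[0,0,0],[0,1.7,0],0.45],[[0,0,0],[0,1.7,0],0.45]]'
python3 - <<'E'
from h import *
st(); tgt([.5970,.1418,.056],65)
E
```

```text
clock: 14.78
position: [0.5968, 0.1413, 0.0562]
ee_rot: [0.118, 0.697, -0.117, 0.698]
ft_force: [-0.2, 0.2, -2.1]
grip_width: 0.625
t 14.78 p [0.5968 0.1413 0.0562] jaw -19.12 x [ 0.002  0.001 -1.   ] F [-0.18  0.24 -2.1 ] T [-0.041  0.004  0.002] w 0.625 q [-0.73  0.5   0.54  1.71 -0.3   1.01 -0.42]
jaw 65 rv [-8.412e+01  1.400e-01 -1.000e-02] shift [0.2 0.5 0. ]
jaw 245 rv [ 9.588e+01 -1.000e-02 -1.400e-01] shift [0.2 0.5 0. ]
```

```bash
python3 -m inch '[[[-2,0,0],[0,0.5,0],0.45],[[-5,0,0],[0,0.5,0],0.45],[[-8,0,0],[0,0.5,0],0.45],[[-11,0,0],[0,0.5,0],0.45],[[-14,0,0],[0,0.5,0],0.45],[[-14,0,0],[0,0.5,0],0.45],[[-14,0,0],[0,0.5,0],0.45]]'
python3 - <<'E'
from h import *
st(); tgt([.5970,.1418,.056],65)
E
```

```text
clock: 15.65
position: [0.597, 0.1417, 0.0562]
ee_rot: [0.032, 0.706, -0.031, 0.707]
ft_force: [-0.9, 0.0, -3.0]
grip_width: 0.624
t 15.65 p [0.597  0.1417 0.0562] jaw -5.16 x [ 0.0019  0.001  -1.    ] F [-0.87  0.02 -3.  ] T [-0.009 -0.033  0.017] w 0.624 q [-0.69  0.49  0.49  1.7  -0.27  1.01 -0.2 ]
jaw 65 rv [-7.016e+01  1.300e-01  1.000e-02] shift [0.2 0.1 0. ]
jaw 245 rv [ 1.0984e+02  1.0000e-02 -1.5000e-01] shift [0.2 0.1 0. ]
```

Clean, no contact. Continue.

```bash
python3 -m inch '[[[-3,0,0],[0,0,0],0.45],[[-7,0,0],[0,0,0],0.45],[[-11,0,0],[0,0,0],0.45],[[-15,0,0],[0,0,0],0.45],[[-19,0,0],[0,0,0],0.45],[[-23,0,0],[0,0,0],0.45],[[-27,0,0],[0,0,0],0.45],[[-31,0,0],[0,0,0],0.45],[[-35,0,0],[0,0,0],0.45],[[-35,0,0],[0,0,0],0.45]]'
python3 -m inch '[[[-3,0,0],[0,0,0],0.45],[[-7,0,0],[0,0,0],0.45],[[-11,0,0],[0,0,0],0.45],[[-15,0,0],[0,0,0],0.45],[[-19,0,0],[0,0,0],0.45],[[-23,0,0],[0,0,0],0.45],[[-27,0,0],[0,0,0],0.45],[[-31,0,0],[0,0,0],0.45],[[-35,0,0],[0,0,0],0.45],[[-35,0,0],[0,0,0],0.45]]'
python3 - <<'E'
from h import *
st(); tgt([.5970,.1418,.056],65); snap('wrist','w9')
Q,p,z=tool('w9'); W,_,_=world('w9')
b=(abs(Q[...,2])<.013)&(abs(Q[...,1])<.02)
m=b&(W[...,2]>.086)&(W[...,2]<.093); q=Q[m]; print(len(q),'tool',cv2.minEnclosingCircle(q[:,1:].astype(np.float32)))
cv2.imwrite('pics/w9c.png',cv2.resize(p[220:380,220:420,::-1],None,fx=3.7,fy=3.7,interpolation=cv2.INTER_CUBIC))
E
```

```text
clock: 16.9
position: [0.597, 0.1416, 0.0562]
ee_rot: [-0.182, 0.683, 0.182, 0.684]
ft_force: [0.2, 0.3, -2.5]
grip_width: 0.625
clock: 18.15
position: [0.597, 0.1415, 0.0561]
ee_rot: [-0.378, 0.597, 0.378, 0.598]
ft_force: [1.2, -0.3, -2.2]
grip_width: 0.624
t 18.15 p [0.597  0.1415 0.0561] jaw 64.66 x [ 0.0018  0.001  -1.    ] F [ 1.24 -0.27 -2.19] T [ 0.015 -0.004  0.01 ] w 0.624 q [-0.51  0.46  0.25  1.69 -0.13  1.    0.92]
jaw 65 rv [-0.34  0.09  0.07] shift [0.1 0.1 0.3]
jaw 245 rv [ 1.7966e+02  1.0000e-01 -1.5000e-01] shift [0.1 0.1 0.3]
1488 tool ((0.0004799351445399225, 2.305521775269881e-05), 0.00935868639498949)
```

View pics/w9c.png

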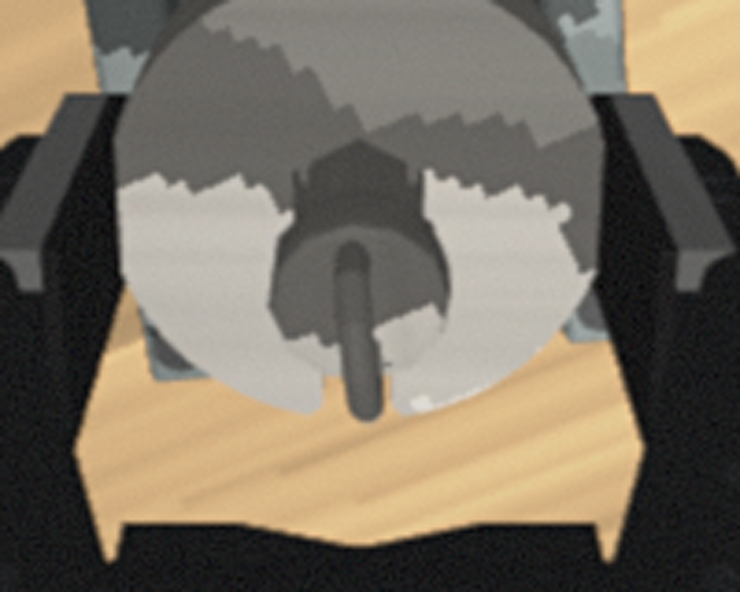

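```bash
python3 -m inch '[[[-0.3,0,0],[3,0,0],0.45],[[-0.3,0,0],[6,0,0],0.45],[[-0.3,0,0],[8.5,0,0],0.45],[[-0.3,0,0],[10,0,0],0.45],[[-0.3,0,0],[10,0,0],0.45],[[-0.3,0,0],[10,0,0],0.45]]'
python3 -m inch '[[[0,0,0],[0.7,0,0],0.45],[[0,0,0],[0.7,0,0],0.45],[[0,0,0],[0.7,0,0],0.45]]'
python3 -m inch '[[[0,0,0],[0.5,0,0],0.45],[[0,0,0],[0.5,0,0],0.45],[[0,0,0],[0.5,0,0],0.45]]'
```

```text
clock: 18.95
position: [0.5971, 0.1416, 0.0462]
ee_rot: [-0.38, 0.596, 0.379, 0.597]
ft_force: [-0.4, 0.9, -2.1]
grip_width: 0.624
clock: 19.32
position: [0.5971, 0.1416, 0.0456]
ee_rot: [-0.38, 0.596, 0.379, 0.597]
ft_force: [0.2, 0.7, -2.9]
grip_width: 0.629
clock: 19.7
position: [0.5971, 0.1416, 0.0451]
ee_rot: [-0.38, 0.596, 0.379, 0.597]
ft_force: [-0.3, 0.1, -2.6]
grip_width: 0.625
```

```bash
python3 -m inch '[[[0,0,0],[0.5,0,0],0.45],[[0,0,0],[0.5,0,0],0.45],[[0,0,0],[0.5,0,0],0.45]]'
python3 -m inch '[[[0,0,0],[0.5,0,0],0.45],[[0,0,0],[0.5,0,0],0.45],[[0,0,0],[0.5,0,0],0.45]]'
```

```text
clock: 20.08
position: [0.5971, 0.1416, 0.0446]
ee_rot: [-0.38, 0.596, 0.379, 0.597]
ft_force: [0.1, 0.2, -2.2]
grip_width: 0.627
clock: 20.45
position: [0.5972, 0.1416, 0.0441]
ee_rot: [-0.38, 0.596, 0.379, 0.598]
ft_force: [-0.5, -0.5, -1.8]
grip_width: 0.627
```

```bash
python3 -m inch '[[[0,0,0],[0.5,0,0],0.45],[[0,0,0],[0.5,0,0],0.45],[[0,0,0],[0.5,0,0],0.45]]'
python3 -m inch '[[[0,0,0],[0.4,0,0],0.45],[[0,0,0],[0.4,0,0],0.45],[[0,0,0],[0.4,0,0],0.45]]'
```

```text
clock: 20.82
position: [0.5972, 0.1416, 0.0437]
ee_rot: [-0.38, 0.596, 0.379, 0.598]
ft_force: [-0.7, 0.3, 0.9]
grip_width: 0.624
clock: 21.2
position: [0.5972, 0.1416, 0.0434]
ee_rot: [-0.38, 0.596, 0.379, 0.598]
ft_force: [-0.3, -1.2, 1.0]
grip_width: 0.626
```

```bash
python3 -m inch '[[[0,0,0],[0,0,0],0.4],[[0,0,0],[0,0,0],0.38],[[0,0,0],[0,0,0],0.34],[[0,0,0],[0,0,0],0.3],[[0,0,0],[0,0,0],0.25],[[0,0,0],[0,0,0],0.2],[[0,0,0],[0,0,0],0.2]]' 20
python3 - <<'E'
from h import *
st(); snap('wrist','w10')
E
```

```text
clock: 22.08
position: [0.5972, 0.1416, 0.0434]
ee_rot: [-0.38, 0.596, 0.379, 0.598]
ft_force: [1.1, -0.8, -0.4]
grip_width: 0.802
t 22.07 p [0.5972 0.1416 0.0434] jaw 64.91 x [ 0.0023  0.0011 -1.    ] F [ 1.08 -0.81 -0.42] T [ 0.016  0.019 -0.011] w 0.802 q [-0.5   0.48  0.25  1.7  -0.14  0.98  0.93]
```

View pics/w10.png

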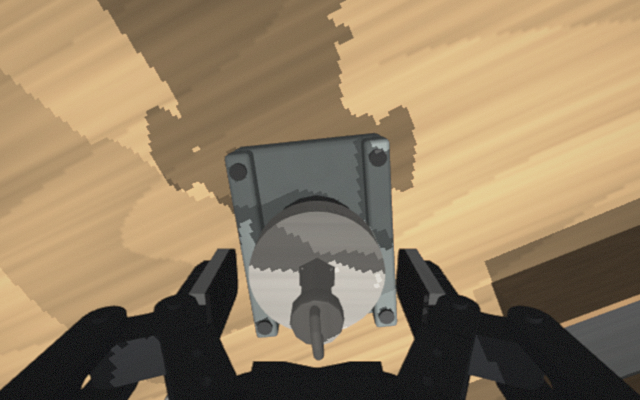

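Released, mass resting. Rise straight up and inspect.

```bash
python3 -m inch '[[[0,0,0],[-5,0,0],0.15],[[0,0,0],[-20,0,0],0.15],[[0,0,0],[-50,0,0],0.15],[[0,0,0],[-90,0,0],0.15],[[0,0,0],[-140,0,0],0.15],[[0,0,0],[-150,0,0],0.15],[[0,0,0],[-150,0,0],0.15],[[0,0,0],[-150,0,0],0.15]]'
python3 - <<'E'
from h import *
st(); snap('wrist','w11')
W,p,z=world('w11')
q0=(np.hypot(W[...,0]-.597,W[...,1]-.142)<.04)
m=q0&(W[...,2]>.054)&(W[...,2]<.062); q=W[m]
c,r=cv2.minEnclosingCircle(q[:,:2].astype(np.float32)); print('mass',c,r)
A=np.c_[q[:,:2]-c,np.ones(len(q))]; print('plane',np.linalg.lstsq(A,q[:,2],rcond=None)[0])
m=q0&(W[...,2]>.086)&(W[...,2]<.0945); print('head',cv2.minEnclosingCircle(W[m][:,:2].astype(np.float32)))
cv2.imwrite('pics/w11c.png',cv2.resize(p[90:260,230:410,::-1],None,fx=3.5,fy=3.5,interpolation=cv2.INTER_CUBIC))
for r in (.017,.020,.023,.025):
    A,s,_,_=ringscan('w11',c,.0577,r,-70,25); print(r,[int(x) for x in s[::3]])
E
```

```text
clock: 23.12
position: [0.5962, 0.1412, 0.1921]
ee_rot: [-0.379, 0.596, 0.38, 0.597]
ft_force: [0.2, -0.1, -0.1]
grip_width: 0.85
t 23.12 p [0.5962 0.1412 0.1921] jaw 64.91 x [ 3.e-04  5.e-04 -1.e+00] F [ 0.18 -0.13 -0.15] T [ 0.02   0.023 -0.008] w 0.85 q [-0.53  0.33  0.27  1.56 -0.09  1.26  0.89]
mass (0.5973011255264282, 0.14152498543262482) 0.028305165469646454
plane [-2.16053632e-05  5.19687114e-04  5.71188126e-02]
head ((0.596375584602356, 0.14217312633991241), 0.008954571560025215)
0.017 [179, 178, 176, 176, 178, 175, 172, 173, 173, 169, 171, 170, 169, 161, 147, 167, 183, 167, 141, 158, 168, 171, 173, 172, 175, 176, 177, 180, 181, 181, 181, 182]
0.02 [175, 177, 177, 175, 181, 201, 205, 192, 179, 180, 179, 157, 135, 135, 132, 133, 140, 134, 131, 154, 178, 181, 181, 180, 181, 181, 180, 181, 180, 180, 179, 179]
0.023 [175, 176, 176, 178, 181, 190, 204, 200, 185, 184, 187, 182, 152, 134, 134, 135, 135, 133, 143, 178, 187, 187, 186, 184, 183, 182, 182, 180, 180, 181, 180, 181]
0.025 [176, 177, 177, 181, 183, 183, 184, 184, 184, 185, 186, 186, 161, 135, 135, 134, 134, 135, 157, 184, 188, 188, 189, 189, 190, 187, 184, 184, 181, 181, 180, 181]
```

View pics/w11c.png

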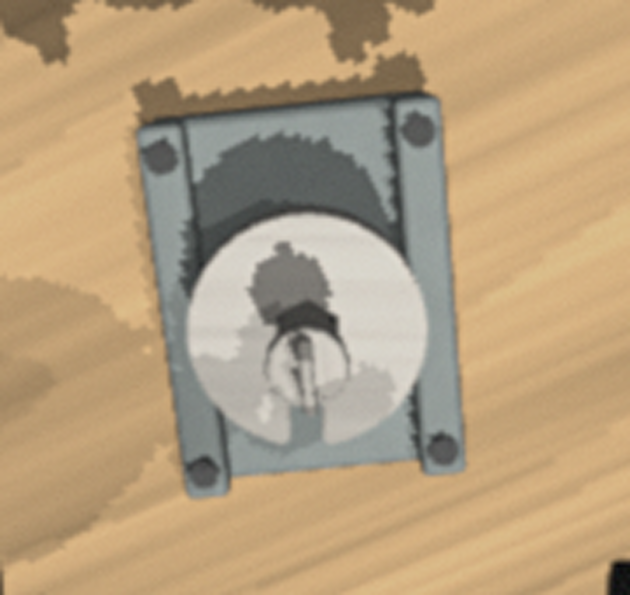

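```bash
python3 - <<'E'
from h import *
m=(st(),) and manip.hand_in(); print(m)
E
```

```text
t 23.18 p [0.5961 0.1412 0.192 ] jaw 64.91 x [ 0.e+00  3.e-04 -1.e+00] F [-0.08 -0.37  0.31] T [-0.03   0.043 -0.075] w 0.851 q [-0.53  0.33  0.27  1.56 -0.09  1.26  0.89]
the job is handed in; nothing more can be done
None
```

The large slotted mass is on the hanger stem above the lower mass, and I handed the job in at about 23 s with the gripper open and 15 cm clear. I slid it in along the cradle's x at mid-stem height. There I turned it 84° clear of the lower mass, set it down gently and let go.

**Last checks:**
- **Slot direction:** the large mass's slot points to about -25° in world axes. I measured the lower mass's slot at about 155° before the job, so the two are opposite to within about 1°. I could not re-measure the lower slot at the end, because the large mass covers it. Nothing touched the lower mass until the set-down.
- **Seating:** its top is level, within 0.1°, and 57 mm above the bench. That matches it resting flat with the pad slightly compressed.
- **Forces:** the force on the hanger stayed around 3 to 4 N, far below 20 N.
- **Other parts:** the small mass, the ring and the coloured look-alikes were never touched, though I did not check them again in a picture at the end.

**One disagreement:** the camera put the stem's centre about 1.4 mm from where touch placed it along the slide. I went with touch, and the turn met no contact.

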